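# Slide the plate under the punch bridge

## Task

Using only the fingertips, push the loose flat aluminium plate across the bench and in under the low punch bridge, through its open flared mouth, until the plate's leading short edge lies flat against the stop bar behind the bridge. Keep the plate flat on the bench all the way: do not grasp, lift or tip it, and leave the other things on the bench where they are. Finish with the robot clear of everything.

Things in the scene. Friction and masses are not known exactly. Their poses are not given: they have to be found in the camera images.
- gauge_plate: The loose flat plate: plain aluminium, 120 mm long (x axis), 100 mm wide (y axis), 10 mm thick, 0.2 to 0.5 kg, flat on the bench to the right of the bridge, before its mouth. Too wide to pinch. Both ends alike; thin cross lines scribed on top. Origin: centre of its underside, z up. At the start its +x axis points roughly at the mouth (within about 0.6 rad of the passage).
- punch_bridge: Low bridge fixed to the bench: steel deck (x = -25 to +25 mm, underside 13 mm above the bench, so 3 mm above the plate; top 25 mm) on two grey rails 26 mm high, round punch guide on top (49 mm high). Origin: on the bench under mid-deck. +x: the way the plate slides in (about world +y, turned up to 0.3 rad to +x). The bench is the floor. Passage 108 mm wide (inner faces y = +-54 mm); bolted feet out to y = +-92 mm.
- mouth (a point): On the bench in the middle of the bridge's open mouth, x = -47 mm in the bridge's frame, axes as the bridge. Two lead-in cheeks splay out here: the opening is about 126 mm wide and narrows to 108 mm at x = -26 mm.
- stop (a point): Middle of the near face of the stop bar behind the deck, x = +35 mm in the bridge's frame, 11 mm above the bench; the dark bar is 22 mm high and closes the whole width of the passage. The plate's leading edge rests against this face when home.
- home (a point): Where the plate's origin lies when the plate is fully home: on the bench, on the middle line of the bridge, at x = -25 mm in the frame of punch_bridge, axes as of punch_bridge (+x into the passage). Then 60 mm of the plate still stick out of the deck on the mouth side, to be pushed there.
- cutting_mat: Thin green cutting mat fixed flat on the bench on the far side (+x) of where the plate starts, 250 (x) x 300 (y) x 3 mm; origin at the centre of its underside, never moves. Its edge is a step the plate would catch on: pass beside it.
- carved_bangle: Bystander: red-brown bangle lying flat, 70 mm across, 22 mm high; origin at the centre of its underside.
- tea_cup: Bystander: white tea cup, 77 mm across, 57 mm high; origin at the centre of its underside.
- red_cup: Bystander: small red cup, 71 mm across, 50 mm high; origin at the centre of its underside.
- wood_block: Bystander: rough brown wood block, 41 x 70 x 24 mm, on the cutting mat; origin at the centre of its underside.
- punch: Bystander: thin dark steel punch, 122 x 10 x 10 mm, lying on the cutting mat; origin at the middle of its underside, x along it.
- keepsake_box: Bystander: small dark wooden box, 75 x 78 x 33 mm, on the cutting mat; origin at the centre of its underside.
Things that resemble listed ones, but are neither listed nor needed, are in the scene too. There is more than one size of the gauge_plate; the job needs the larger.

How it is judged:
On the way:
1. the plate's leading edge is under the deck, the plate lying flat (x of gauge_plate in the frame of home above -0.055 m and y of gauge_plate in the frame of home between -0.012 and 0.012 m and angle between gauge_plate's own z axis and vertical below 0.06 rad and height (world z) of gauge_plate below 0.004 m), for 0.05 s.
At the end, for the whole second after the job is handed in: The plate lies still and flat on the bench under the bridge, its origin within 3 mm of fully home along the passage and within 7 mm of the middle line, square to the stop within 0.035 rad; the robot is clear (x of gauge_plate in the frame of home between -0.003 and 0.003 m and y of gauge_plate in the frame of home between -0.007 and 0.007 m and angle between the x axis of gauge_plate and the x axis of punch_bridge, either way round below 0.035 rad and height (world z) of gauge_plate below 0.0025 m and angle between gauge_plate's own z axis and vertical below 0.03 rad and linear speed of gauge_plate below 0.01 m/s); the robot touches nothing.
It fails at once if the plate is lifted off the bench (its middle rises by 6 mm) (height (world z) of gauge_plate above 0.006 m).
It fails at once if the plate is tipped by more than 0.1 rad (angle between gauge_plate's own z axis and vertical above 0.1 rad).
It fails at once if a bystander is moved by more than 15 mm (distance of any of carved_bangle, tea_cup, red_cup, wood_block, punch, keepsake_box from where it was at the start of the episode above 0.015 m).
It also fails if it takes over 54 s, if anything falls off the work surface, if the arm or the gripper's body presses on something with over 40 N, if the wrist force passes 120 N, or if a joint passes its speed limit or range.

## Robot

A 6-joint arm with a two-finger parallel gripper is mounted at the origin on a cart in front of the work surface, level with it; the furniture and walls round the work are solid. World frame = base frame: x ahead of the robot, y to its left, z up, the work surface at z = 0. Lengths are in m, angles in rad, forces in N, time in s.
With the tool pointing down it reaches from about 0.3 to 0.75 m from the base axis. Payload 8.5 kg.
Tool frame: the origin (TCP) lies at the very end of the fingers, on their centre line; the grasp point (between the pads) lies 19 mm behind it; x points along the fingers, y is the direction in which the jaws open and shut, and the axes are right-handed (so a half turn about x gives the same grasp; the last joint's range is limited). The gripper opens to 85 mm and grips with 20 to 120 N. Pads are 22 mm wide; open, the fingers measure 114 mm over their backs; the gripper's body (76 mm by 85 mm) begins 54 mm behind the grasp point. The pads swing forward as they close: fully open they stand 13 mm farther back than shut.
Start: joints at [-1.487, 0.381, 1.297, -0, 1.464, -0.215], TCP at [0.162, -0.526, 0.231] pointing down, gripper open.
Joint ranges: [-3.11, 3.11], [-0.89, 2.33], [0.22, 2.48], [-1.42, 4.56], [0.17, 2.85], [-2.88, 2.88]. Speed limits (rad/s): [2.39, 2.39, 3.14, 3.14, 3.14, 3.14].

## Interface

Orientations are given as a unit quaternion [x, y, z, w].
In Python, from cell import * gives the robot as it stands. The module is installed in compiled form; this text tells all that it offers.
- The arm moves only by the tool step_arm, never from a script. Its argument "moves" is a list of rows, each a list of 5 numbers: the opening, from -1 (shut) to 1 (fully open), so that 0 is half open, then the shift along the tool's x, y, z each as a share of 200 mm, from -1 to 1, then the turn about the tool's x as a share of 2 pi rad, from -1 to 1. A call has exactly 10 rows; each row shifts and turns the pose as measured when the row begins, along the tool's axes as they then stand; what a row does not reach is not made up. A row lasts 1/10 s, in which the tool goes at most 50 mm and 8.59 degrees, less where a joint would pass 70% of its speed; a pose out of reach is approached as far as the arm can. A call with a number of a shift or a turn outside -1 to 1 is refused whole. A call with a gripper value outside its range is refused whole. The fingers move at their own pace and stop on an object; "force" is the grip in N (left out, the last holds). Time passes only in rows, so rows that do not move let the fingers close, or fill a call up. It gives the time, the measured TCP pose, the force and the opening at its end, in the units of the state.
- read_state(): the state, without advancing time (a new reading comes with each control period).
- read_camera(name): name is "side" or "top"; returns a dict with "image" (384x512x3 uint8, red, green, blue), "camera_matrix" (3x3 intrinsics, pixels), "position" and "attitude" of the camera in the world. Camera axes: x right, y down, z forward; pixel columns grow to the right and rows downward; lengths in m; the calibration is good to about 2 mm. A picture is of the moment at which its call begins. There is no depth.
- job_done(): hands the job in, once; it reports no verdict.
Trained networks look in a picture, given as the dict that the camera call returned (one of the last four; its "shot" number tells which), for a name from the list of things; names that differ only in an ending like _2 or _b are one class to them, and where a whole thing is asked for, a point or a joint stands for the part that bears it (a point fixed in the world has none). Each returns a list of dicts, best first, with "confidence" (0 to 1); they miss things now and then, are a little off and sometimes report something else, mostly with a low value. They report only what shows in the picture. A call takes as long as a camera call. They do not tell look-alikes from the thing itself.
- cut_out(name, picture): "pixels" (384x512 bool, what is visible of it) and "bbox" ([left, top, width, height] as shares, 0 to 1, of the picture: columns of its width, rows of its height, round what is visible of it).
- tip_of(name, picture): "xy" ([column, row] as shares, 0 to 1, of the picture: columns of its width, rows of its height: a listed point, or the origin of a listed thing).
The state is a dict: "clock": time; "joint_pos": joint angles; "qvel": joint speeds; "joint_torque": joint torques, N m; "tool_pos": TCP position; "eef_rot": TCP orientation; "contact_force": force on the tool from outside, world axes, zero at the start; "ft_torque": the same for the moment, N m; "width": finger opening in m.
Only numpy, scipy, OpenCV 4.12 (cv2) and the standard library are available. Lean on these libraries where they do the work, as an engineer would, in place of code of your own. Each camera call takes 0.05 s, during which the arm holds its last target.

## Working session

There is one attempt and no reset: what is moved stays moved. The work goes in short steps, Python scripts to look and compute and a tool call to move; the robot and the scene stay as the last step left them, time stands still between calls to the robot, and variables do not carry over. Pictures are saved under pics/ and viewed, and the job is handed in when it is done.

Besides the shell and the picture viewer there is one more tool, called after "Emit:" by a JSON object that holds its "method" and its "body". step_arm: Moves the arm, as the interface text tells. Shift numbers are shares of 200 mm and turn numbers shares of 2 pi rad, none past 1 either way. Its arguments: {"type":"object","properties":{"moves":{"type":"array","items":{"type":"array","items":{"type":"number"}}},"force":{"type":"number"}},"required":["moves"]}

```bash
mkdir -p pics
cat > h.py <<'E'
from cell import *
import numpy as np, cv2
from scipy.spatial.transform import Rotation as R
def att(p):
    a=np.array(p["attitude"]); 
    return a if a.shape==(3,3) else R.from_quat(a).as_matrix()
def ray(p,uv,z):
    K=np.array(p["camera_matrix"]); d=att(p)@np.linalg.inv(K)@np.array([uv[0],uv[1],1.])
    c=np.array(p["position"]); return c+d*(z-c[2])/d[2]
def proj(p,X):
    c=att(p).T@(np.array(X)-np.array(p["position"])); q=np.array(p["camera_matrix"])@c; return q[:2]/q[2]
def save(p,n,s=1.5):
    im=cv2.cvtColor(p["image"],cv2.COLOR_RGB2BGR); cv2.imwrite(f"pics/{n}.png",cv2.resize(im,None,fx=s,fy=s,interpolation=cv2.INTER_CUBIC))
E
python3 - <<'E'
from h import *
s=read_state(); print(s)
for n in("top","side"):
    p=read_camera(n); save(p,n+"0"); print(n,p["position"],p["attitude"],p["camera_matrix"])
    for o in ["gauge_plate","punch_bridge","cutting_mat","carved_bangle","tea_cup","red_cup"]:
        for r in cut_out(o,p)[:3]: print(o,round(r["confidence"],2),np.round(np.array(r["bbox"])*[512,384,512,384]),r["pixels"].sum())
    for o in ["gauge_plate","punch_bridge","mouth","stop","home","carved_bangle","tea_cup","red_cup"]:
        for r in tip_of(o,p)[:3]:
            uv=np.array(r["xy"])*[512,384]; print(o,round(r["confidence"],2),uv.round(1),ray(p,uv,0.011 if o=="stop" else 0).round(4))
E
```

```text
{'clock': 0.0, 'joint_pos': array([-1.48729877e+00,  3.81206913e-01,  1.29825823e+00,  1.25838077e-05,
        1.46355693e+00, -2.15320647e-01]), 'qvel': array([ 0.00046837,  0.00031884,  0.00020497,  0.00118706, -0.00030673,
        0.00018039]), 'joint_torque': array([-4.24883310e-04, -4.48464203e+01, -2.31278890e+01, -2.48967381e-04,
        4.74005923e-03,  1.50865321e-05]), 'tool_pos': array([ 0.16188121, -0.5253443 ,  0.23070676]), 'eef_rot': array([ 0.69926664,  0.10575905, -0.69919124,  0.10475108]), 'contact_force': array([ 0.49778303, -0.25109328, -0.07172023]), 'ft_torque': array([-0.04367592,  0.0122685 , -0.0024445 ]), 'width': 0.08558499978101006}
top [ 0.35185781 -0.13743121  1.1347884 ] [-0.67916085  0.72499693 -0.0816775   0.08030435] [[352.87450442   0.         259.79540354]
 [  0.         352.87450442 191.96383849]
 [  0.           0.           1.        ]]
gauge_plate 0.73 [363. 220.  31.  24.] 692
gauge_plate 0.6 [285. 207.  41.  34.] 1176
punch_bridge 0.82 [143. 202.  35.  57.] 1319
punch_bridge 0.46 [298. 147.  16.  19.] 254
carved_bangle 0.65 [178. 153.  23.  
[... 1159 characters left out ...]
25.] 258
tea_cup 0.62 [204. 229.  30.  35.] 755
tea_cup 0.38 [286. 277.  71.  46.] 2064
red_cup 0.81 [198. 203.  27.  26.] 528
gauge_plate 0.82 [262.6 106.5] [ 0.4564 -0.5351  0.    ]
gauge_plate 0.73 [268.3 165.6] [ 0.5081 -0.2682 -0.    ]
punch_bridge 0.66 [318.9 304.7] [0.5016 0.1845 0.    ]
stop 0.73 [322.9 313.1] [0.5018 0.2083 0.011 ]
stop 0.43 [270.3 162.1] [ 0.5009 -0.2721  0.011 ]
home 0.62 [313.8 292. ] [0.5033 0.1512 0.    ]
home 0.57 [214.4 186.3] [ 0.6892 -0.2302  0.    ]
carved_bangle 0.62 [223.2 289. ] [0.7246 0.0877 0.    ]
tea_cup 0.7 [220.  253.5] [ 0.7142 -0.0095  0.    ]
red_cup 0.68 [209.5 219.8] [ 0.7238 -0.1187  0.    ]
red_cup 0.39 [314.8 289.5] [0.4987 0.1458 0.    ]
```

Run:
```python
import cv2
a=cv2.imread("pics/top0.png"); 
import numpy as np
from h import *
for n,(x0,x1,y0,y1) in {"top":(130,410,140,280),"side":(190,370,90,330)}.items():
    p=read_camera(n); im=cv2.cvtColor(p["image"],cv2.COLOR_RGB2BGR)[y0:y1,x0:x1]
    s=2.8 if n=="top" else 2.4
    cv2.imwrite(f"pics/{n}0c.png",cv2.resize(im,None,fx=s,fy=s,interpolation=cv2.INTER_CUBIC))
```

```text
(no output)
```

View pics/top0.png

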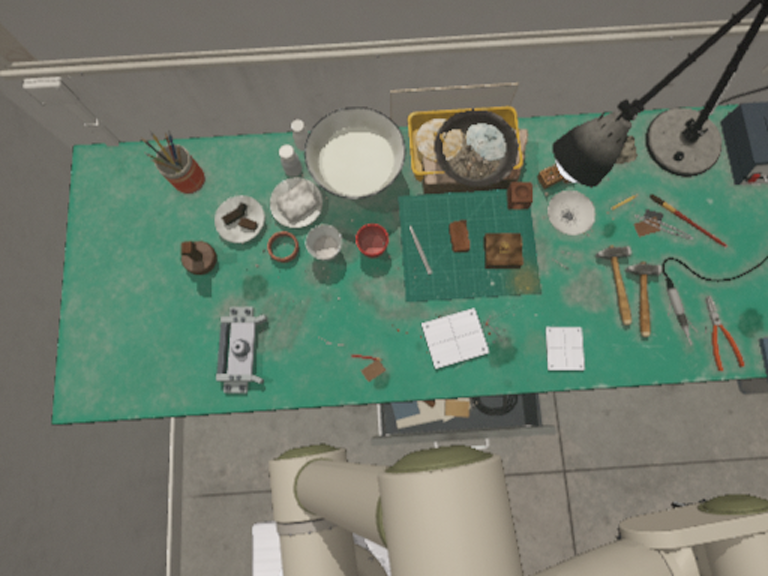

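View pics/top0c.png

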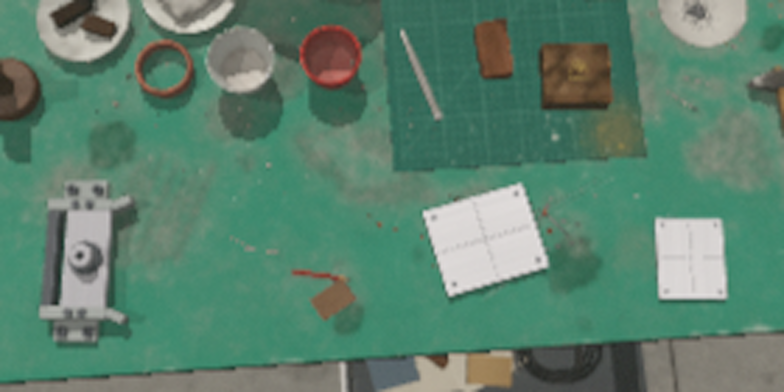

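View pics/side0c.png

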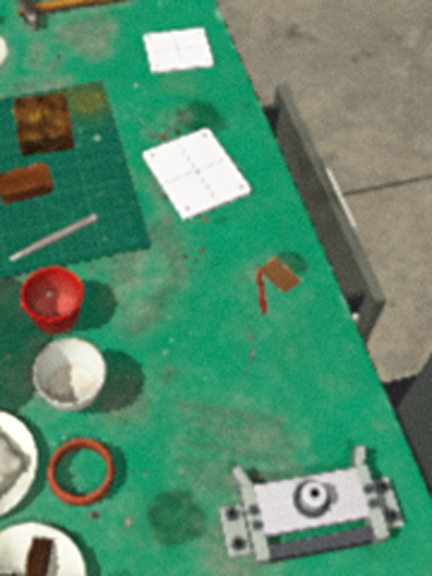

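Run:
```python
from h import *
P={}
for n,(x0,x1,y0,y1) in {"top":(135,190,195,265),"side":(275,365,265,330)}.items():
    p=read_camera(n); P[n]=p; im=cv2.cvtColor(p["image"],cv2.COLOR_RGB2BGR)[y0:y1,x0:x1]
    s=8
    o=cv2.resize(im,None,fx=s,fy=s,interpolation=cv2.INTER_CUBIC)
    for k in range(x0,x1,10): cv2.putText(o,str(k),((k-x0)*s,10),0,.35,(0,0,255)); cv2.line(o,((k-x0)*s,0),((k-x0)*s,4),(0,0,255))
    for k in range(y0,y1,10): cv2.putText(o,str(k),(0,(k-y0)*s+4),0,.35,(0,0,255))
    cv2.imwrite(f"pics/{n}_br.png",o)
    # plate
    g=p["image"].astype(int); w=(g.min(2)>150)
    c=(285,207,41,36) if n=="top" else (250,140,46,43)
    m=np.zeros(w.shape,np.uint8); m[c[1]-3:c[1]+c[3]+3,c[0]-3:c[0]+c[2]+3]=w[c[1]-3:c[1]+c[3]+3,c[0]-3:c[0]+c[2]+3]
    cs,_=cv2.findContours(m,cv2.RETR_EXTERNAL,cv2.CHAIN_APPROX_NONE); cc=max(cs,key=cv2.contourArea)
    pts=np.array([ray(p,q[0],0.010)[:2] for q in cc])*1000
    (ctr,sz,an)=cv2.minAreaRect(pts.astype(np.float32)); print(n,ctr,sz,an)
    print("brown",ray(p,(249,246) if n=="top" else (306,205),0))
```

```text
top (497.5973815917969, -279.103759765625) (101.22395324707031, 120.91509246826172) 12.629737854003906
brown [ 0.44252234 -0.10254988  0.        ]
side (496.874755859375, -275.8953857421875) (104.71907043457031, 124.59980010986328) 12.676554679870605
brown [ 0.43878487 -0.0992623   0.        ]
```

View pics/top_br.png

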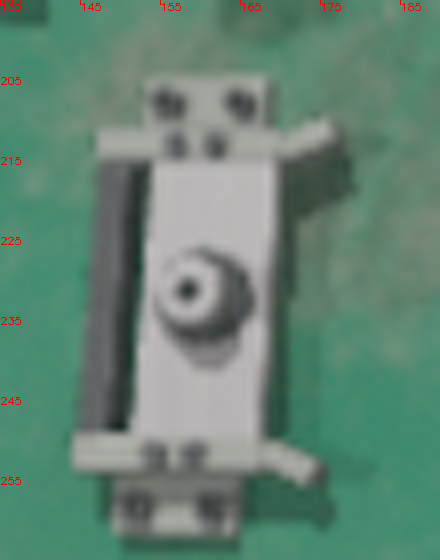

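View pics/side_br.png

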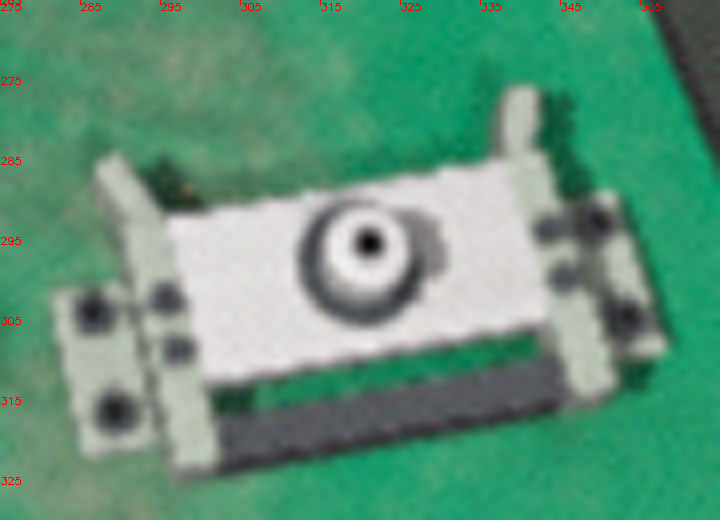

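```bash
cat > br.py <<'E'
from h import *
from scipy.optimize import least_squares
p=read_camera("top"); q=read_camera("side")
M=[(25,-54,25),(-25,-54,25),(25,54,25),(-25,54,25),(0,0,49)]
T=[(152,160),(281,160),(130,437),(262,437),(187,290)]
S=[(205,385),(165,213),(548,322),(507,158),(368,243)]
def pts(c,C,x0,y0): return [ray(c,(x0+a/8-.5,y0+b/8-.5),m[2]/1000)[:2] for (a,b),m in zip(C,M)]
pt=pts(p,T,135,195); ps=pts(q,S,275,265)
def fit(A,idx):
    f=lambda v:np.concatenate([(R.from_euler('z',v[2]).as_matrix()@[M[i][0]/1e3,M[i][1]/1e3,0])[:2]+v[:2]-A[i] for i in idx])
    r=least_squares(f,[.5,.17,1.5]); print(r.x.round(4),(r.fun.reshape(-1,2)*1000).round(1).tolist())
fit(pt,range(5));fit(ps,range(5))
print(np.round(pt,4),np.round(ps,4))
E
python3 br.py
```

```text
[0.5036 0.1733 1.498 ] [[-0.5, -0.5], [-0.7, 1.0], [0.7, -0.8], [0.4, 0.8], [0.1, -0.6]]
[0.5018 0.175  1.4856] [[-0.0, -1.5], [-0.0, 0.9], [-1.1, -0.1], [1.5, 0.5], [-0.4, 0.2]]
[[0.5597 0.1948]
 [0.5563 0.1434]
 [0.4508 0.2029]
 [0.4475 0.1515]
 [0.5035 0.1739]] [[0.5578 0.1968]
 [0.5535 0.1446]
 [0.4513 0.2045]
 [0.4444 0.1542]
 [0.5022 0.1747]]
```

```bash
cat > nav.py <<'E'
from h import *
BR=np.array([.5027,.174]); TH=1.492
u=np.array([np.cos(TH),np.sin(TH)]); v=np.array([-u[1],u[0]]); HOME=BR-.025*u
def tool():
    s=read_state(); A=R.from_quat(s["eef_rot"]).as_matrix(); return s,np.array(s["tool_pos"]),A
def rep():
    s,t,A=tool(); yz=np.arctan2(A[1,2],A[0,2])
    d=t[:2]-HOME
    print("t",round(s["clock"],2),"tcp",t.round(4),"toolx",A[:,0].round(3),"yaw z",round(yz,4),"F",np.round(s["contact_force"],1),"w",round(s["width"],4),"q6",round(s["joint_pos"][5],2))
    print("tcp in home along/lat",(d@u).round(4),(d@v).round(4))
    return t,A,yz
def to(x,y,z,yaw):
    t,A,yz=rep(); d=A.T@(np.array([x,y,z])-t)
    e=(yaw-yz+np.pi/2)%np.pi-np.pi/2
    print("shift share",(d/.2).round(4),"mm",(d*1e3).round(1),"turn share (neg=ccw)",round(-e/(2*np.pi),4),"rad",round(e,3))
def plate(n="top",zt=.010,show=None):
    p=read_camera(n)
    return p
E
python3 - <<'E'
from nav import *
to(.519,-.375,.06,1.791)
E
```

```text
t 1.8 tcp [ 0.1619 -0.5256  0.2313] toolx [ 0.  0. -1.] yaw z -2.8428 F [ 0.2 -0.1 -0.4] w 0.0852 q6 -0.22
tcp in home along/lat -0.6993 0.2847
shift share [ 0.8566 -0.194  -1.928 ] mm [ 171.3  -38.8 -385.6] turn share (neg=ccw) -0.2375 rad 1.492
```

Emit:
{"method": "step_arm", "body": {"moves": [[0.4,0,-0.02,-0.19,0],[0.4,0,-0.02,-0.19,0],[0.4,0,-0.02,-0.19,0],[0.4,0,-0.02,-0.19,0],[0.4,0,-0.02,-0.19,0],[0.4,0,-0.02,-0.19,0],[0.4,0,-0.02,-0.19,0],[0.4,0,-0.02,-0.19,0],[0.4,0,-0.02,-0.19,0],[0.4,0,-0.02,-0.19,0]]}}

```text
clock: 2.8
tool_pos: [0.5232, -0.3731, 0.2311]
eef_rot: [-0.699, -0.102, 0.7, -0.103]
contact_force: [-0.1, -0.1, -0.3]
width: 0.0599
```

Emit:
{"method": "step_arm", "body": {"moves": [[0.4,0.06,0,0,-0.0238],[0.4,0.06,0,0,-0.0238],[0.4,0.06,0,0,-0.0238],[0.4,0.06,0,0,-0.0238],[0.4,0.06,0,0,-0.0238],[0.4,0.06,0,0,-0.0238],[0.4,0.06,0,0,-0.0238],[0.4,0.06,0,0,-0.0238],[0.4,0.06,0,0,-0.0238],[0.4,0.06,0,0,-0.0238]]}}

```text
clock: 3.8
tool_pos: [0.5293, -0.3699, 0.1066]
eef_rot: [0.44, 0.552, -0.441, 0.554]
contact_force: [1.3, -0.3, -0.3]
width: 0.0599
```

Run:
```python
from nav import *
to(.519,-.375,.03,1.791)
```

```text
t 3.8 tcp [ 0.5293 -0.3699  0.1066] toolx [ 0.002 -0.003 -1.   ] yaw z -1.3458 F [ 1.3 -0.3 -0.3] w 0.0599 q6 -1.02
tcp in home along/lat -0.5151 -0.0694
shift share [ 0.3832 -0.0567  0.0119] mm [ 76.6 -11.3   2.4] turn share (neg=ccw) 0.0008 rad -0.005
```

Emit:
{"method": "step_arm", "body": {"moves": [[0.4,0.08,-0.011,0.002,0],[0.4,0.08,-0.011,0.002,0],[0.4,0.08,-0.011,0.002,0],[0.4,0.08,-0.011,0.002,0],[0.4,0.08,-0.011,0.002,0.001],[0.4,0.03,0,0,0],[0.4,0.02,0,0,0],[0.4,0.01,0,0,0],[0.4,0,0,0,0],[0.4,0,0,0,0]]}}

```text
clock: 4.8
tool_pos: [0.5197, -0.375, 0.0108]
eef_rot: [0.441, 0.551, -0.441, 0.554]
contact_force: [1.0, -0.1, -0.1]
width: 0.0597
```

Run:
```python
from nav import *
to(.519,-.375,.005,1.791)
for n,(x0,y0) in {"top":(275,180),"side":(225,80)}.items():
    p=read_camera(n); im=cv2.cvtColor(p["image"],cv2.COLOR_RGB2BGR)[y0:y0+100,x0:x0+120]
    cv2.imwrite(f"pics/{n}1.png",cv2.resize(im,None,fx=6,fy=6,interpolation=cv2.INTER_CUBIC))
```

```text
t 4.8 tcp [ 0.5197 -0.375   0.0108] toolx [ 0.003 -0.003 -1.   ] yaw z -1.3465 F [ 1.  -0.1 -0.1] w 0.0597 q6 -1.03
tcp in home along/lat -0.521 -0.0602
shift share [ 0.0292 -0.0034 -0.001 ] mm [ 5.8 -0.7 -0.2] turn share (neg=ccw) 0.0007 rad -0.004
```

View pics/side1.png

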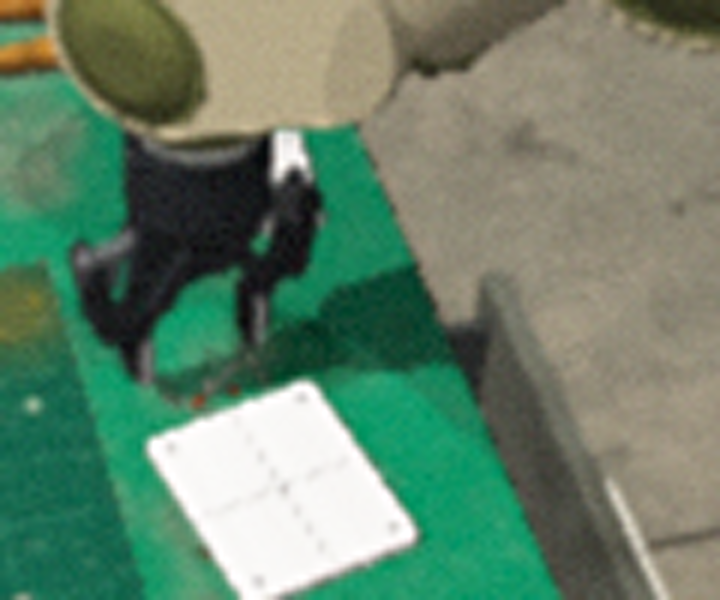

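View pics/top1.png

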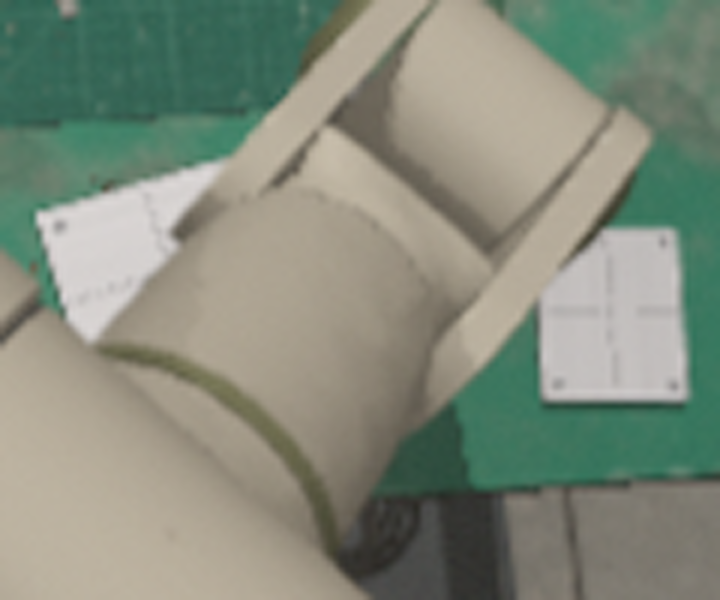

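Emit:
{"method": "step_arm", "body": {"moves": [[0.4,0.01,0,0,0],[0.4,0.01,0,0,0],[0.4,0.01,0,0,0],[0.4,0,0,0,0],[0.4,0.005,0,0,0],[0.4,0.005,0,0,0],[0.4,0,0,0,0],[0.4,0,0,0,0],[0.4,0,0,0,0],[0.4,0,0,0,0]]}}

```text
clock: 5.9
tool_pos: [0.5199, -0.3752, 0.0028]
eef_rot: [0.441, 0.551, -0.441, 0.555]
contact_force: [0.3, 0.0, 0.5]
width: 0.0598
```

Emit:
{"method": "step_arm", "body": {"moves": [[0.4,0.005,0,0,0],[0.4,0,0,0,0],[0.4,0.005,0,0,0],[0.4,0,0,0,0],[0.4,0.005,0,0,0],[0.4,0,0,0,0],[0.4,0,0,0,0],[0.4,0,0,0,0],[0.4,0,0,0,0],[0.4,0,0,0,0]]}}

```text
clock: 6.9
tool_pos: [0.52, -0.3752, -0.0004]
eef_rot: [0.441, 0.551, -0.441, 0.555]
contact_force: [0.3, 0.5, -0.3]
width: 0.0599
```

Emit:
{"method": "step_arm", "body": {"moves": [[0.4,0.005,0,0,0],[0.4,0,0,0,0],[0.4,0.005,0,0,0],[0.4,0,0,0,0],[0.4,0,0,0,0],[0.4,0,0,0,0],[0.4,0,0,0,0],[0.4,0,0,0,0],[0.4,0,0,0,0],[0.4,0,0,0,0]]}}

```text
clock: 7.9
tool_pos: [0.52, -0.3752, -0.0026]
eef_rot: [0.441, 0.551, -0.441, 0.555]
contact_force: [-1.0, 0.7, 0.3]
width: 0.0597
```

Emit:
{"method": "step_arm", "body": {"moves": [[0.4,0.005,0,0,0],[0.4,0,0,0,0],[0.4,0,0,0,0],[0.4,0,0,-0.025,0.0007],[0.4,0,0,-0.025,0],[0.4,0,0,-0.025,0],[0.4,0,0,-0.025,0],[0.4,0,0,0,0],[0.4,0,0,0,0],[0.4,0,0,0,0]]}}

```text
clock: 8.9
tool_pos: [0.5152, -0.3534, -0.0036]
eef_rot: [0.442, 0.55, -0.442, 0.554]
contact_force: [1.0, -0.8, 0.1]
width: 0.0601
```

```bash
cat > look.py <<'E'
from nav import *
import sys
def fit_plate(p,guess=None):
    g=p["image"].astype(int); w=((g.min(2)>140)&(g.max(2)-g.min(2)<40)).astype(np.uint8)
    return w
def measure(n,pred,name,ang):
    # fit rect 120x100 (top face z=.010) to white pixels near the predicted pose; score by mask agreement on supersampled image
    p=read_camera(n); g=p["image"]; 
    c0=proj(p,[pred[0],pred[1],.01]).round().astype(int); h=45
    x0,y0=c0-h; x0=max(x0,0);y0=max(y0,0)
    sub=g[y0:y0+2*h,x0:x0+2*h].astype(np.float32); bri=cv2.resize(sub.min(2),None,fx=4,fy=4,interpolation=cv2.INTER_LINEAR)
    soft=np.clip((bri-110)/70,0,1)
    def poly(q,L=.06,W=.05):
        c,s=np.cos(q[2]),np.sin(q[2]); o=[]
        for a,b in((L,W),(L,-W),(-L,-W),(-L,W)):
            X=[q[0]+c*a-s*b,q[1]+s*a+c*b,.010]; o.append((proj(p,X)-[x0,y0]+.5)*4-.5)
        return np.array(o)
    def score(q):
        m=np.zeros(soft.shape,np.uint8); M=np.zeros(soft.shape,np.uint8)
        cv2.fillConvexPoly(m,np.round(poly(q)*16).astype(np.int32),1,shift=4)
        cv2.fillConvexPoly(M,np.round(poly(q,.068,.058)*16).astype(np.int32),1,shift=4)
        return -(soft*m).sum()+(soft*((M>0)&(m==0))).sum()
    from scipy.optimize import minimize
    best=min((minimize(score,np.array(pred)+d,method="Nelder-Mead",options=dict(initial_simplex=np.array(pred)+d+np.vstack([np.zeros(3),np.diag([.008,.008,.08])]),xatol=1e-5,fatol=1)) for d in np.array([[0,0,0],[.006,.006,.05],[-.006,-.006,-.05]])),key=lambda r:r.fun)
    q=best.x; d=q[:2]-HOME
    im=cv2.cvtColor(cv2.resize(sub,None,fx=7,fy=7,interpolation=cv2.INTER_CUBIC).clip(0,255).astype(np.uint8),cv2.COLOR_RGB2BGR)
    cv2.polylines(im,[np.round(((poly(q)+.5)/4)*7).astype(np.int32)],True,(0,0,255),1)
    cv2.imwrite(f"pics/{name}_{n}.png",im)
    print(n,"plate",q.round(4),"home frame along/lat/ang",(d@u).round(4),(d@v).round(4),round(q[2]-TH,4),"score",round(best.fun))
    return q
if __name__=="__main__":
    rep(); a=[float(k) for k in sys.argv[2:5]]
    for n in (sys.argv[5].split(",") if len(sys.argv)>5 else ["side"]): measure(n,a,sys.argv[1],0)
E
python3 look.py p2 .4975 -.278 1.791 side,top
```

```text
t 8.9 tcp [ 0.5152 -0.3534 -0.0036] toolx [ 0.004 -0.004 -1.   ] yaw z -1.3507 F [ 1.  -0.8  0.1] w 0.0601 q6 -1.01
tcp in home along/lat -0.4998 -0.054
side plate [ 0.4962 -0.2745  1.7754] home frame along/lat/ang -0.4227 -0.0288 0.2834 score -14237
top plate [ 0.5016 -0.2787  1.8518] home frame along/lat/ang -0.4264 -0.0346 0.3598 score -8123
```

View pics/p2_side.png

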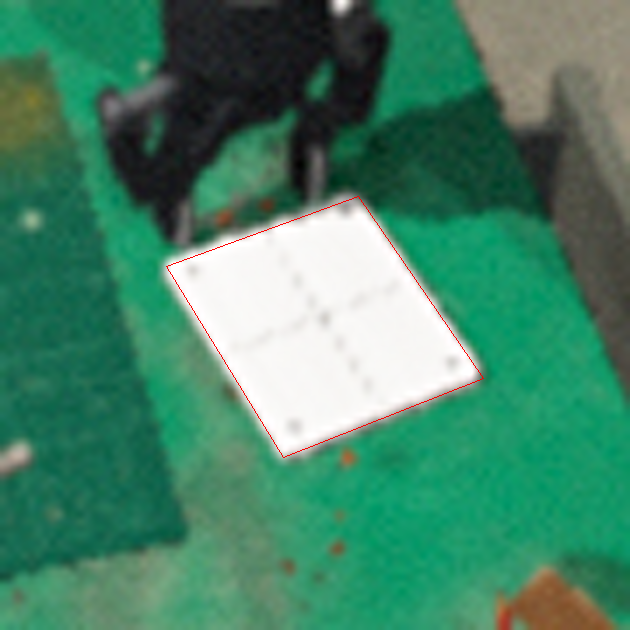

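Emit:
{"method": "step_arm", "body": {"moves": [[0.4,0,-0.01,0,0],[0.4,0,0,-0.015,0],[0.4,0,0,-0.015,0],[0.4,0,0,-0.015,0],[0.4,0,0,-0.02,0],[0.4,0,0,-0.02,0],[0.4,0,0,-0.02,0],[0.4,0,0,-0.02,0],[0.4,0,0,0,0],[0.4,0,0,0,0]]}}

```text
clock: 10.0
tool_pos: [0.5073, -0.328, -0.0037]
eef_rot: [0.442, 0.549, -0.443, 0.554]
contact_force: [-0.1, -1.7, -0.7]
width: 0.0597
```

```bash
python3 look.py p3 .4945 -.262 1.785 side
```

```text
t 10.0 tcp [ 0.5073 -0.328  -0.0037] toolx [ 0.004 -0.005 -1.   ] yaw z -1.351 F [-0.1 -1.7 -0.7] w 0.0597 q6 -0.99
tcp in home along/lat -0.4751 -0.0441
side plate [ 0.4934 -0.2536  1.7898] home frame along/lat/ang -0.402 -0.0244 0.2978 score -14681
```

View pics/p3_side.png

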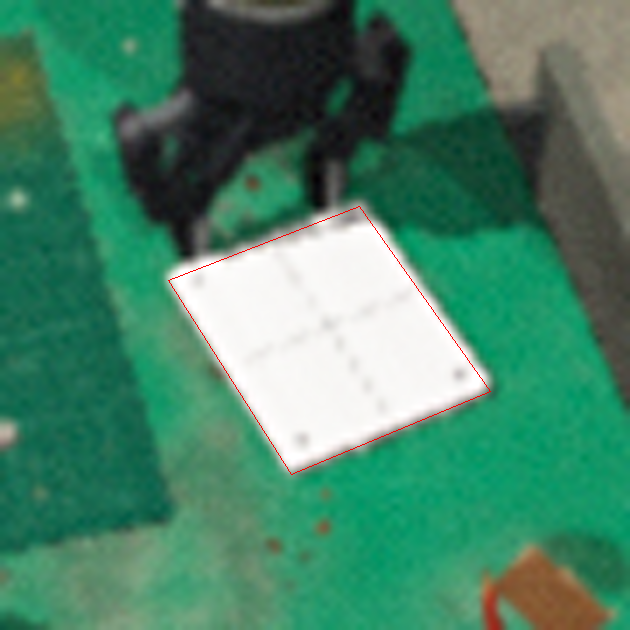

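Emit:
{"method": "step_arm", "body": {"moves": [[0.4,0,-0.004,-0.03,0.0017],[0.4,0,-0.004,-0.03,0.0017],[0.4,0,-0.004,-0.03,0.0017],[0.4,0,-0.004,-0.03,0.0017],[0.4,0,-0.004,-0.03,0.0017],[0.4,0,-0.004,-0.03,0.0017],[0.4,0,-0.004,-0.03,0.0017],[0.4,0,-0.004,-0.03,0.0017],[0.4,0,-0.004,-0.03,0.0017],[0.4,0,0,0,0]]}}

```text
clock: 11.05
tool_pos: [0.4894, -0.2717, -0.0038]
eef_rot: [0.47, 0.525, -0.471, 0.531]
contact_force: [0.2, -0.6, 0.2]
width: 0.0602
```

```bash
python3 look.py p4 .483 -.20 1.70 side
```

```text
t 11.05 tcp [ 0.4894 -0.2717 -0.0038] toolx [ 0.005 -0.006 -1.   ] yaw z -1.456 F [ 0.2 -0.6  0.2] w 0.0602 q6 -0.83
tcp in home along/lat -0.4204 -0.0219
side plate [ 0.4814 -0.1971  1.6809] home frame along/lat/ang -0.3466 -0.008 0.1889 score -15941
```

View pics/p4_side.png

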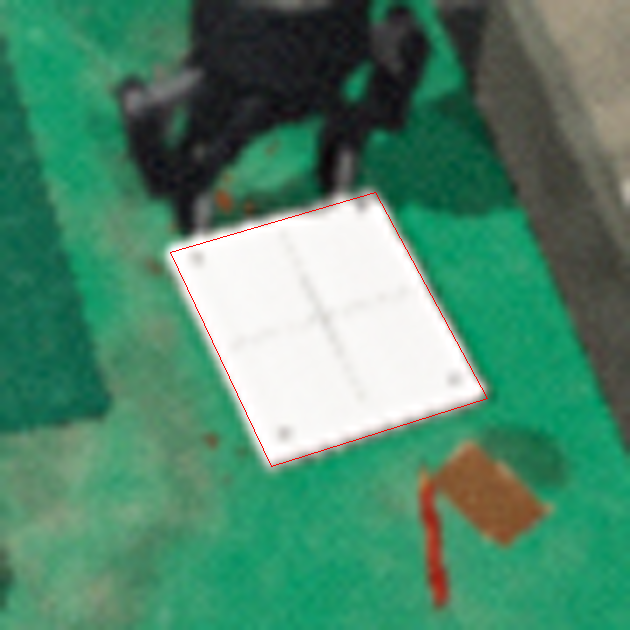

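Emit:
{"method": "step_arm", "body": {"moves": [[0.4,0,-0.005,-0.025,0.002],[0.4,0,-0.005,-0.025,0.002],[0.4,0,-0.005,-0.025,0.002],[0.4,0,-0.005,-0.025,0.002],[0.4,0,-0.005,-0.025,0.002],[0.4,0,-0.005,-0.025,0.002],[0.4,0,-0.005,-0.025,0.002],[0.4,0,-0.005,-0.025,0.002],[0.4,0,0,0,0],[0.4,0,0,0,0]]}}

```text
clock: 12.1
tool_pos: [0.4783, -0.2298, -0.0039]
eef_rot: [0.498, 0.498, -0.499, 0.505]
contact_force: [0.7, -0.7, 1.0]
width: 0.0596
```

```bash
python3 look.py p5 .477 -.157 1.585 side
```

```text
t 12.1 tcp [ 0.4783 -0.2298 -0.0039] toolx [ 0.006 -0.008 -1.   ] yaw z -1.5657 F [ 0.7 -0.7  1. ] w 0.0596 q6 -0.67
tcp in home along/lat -0.3795 -0.0075
side plate [ 0.4787 -0.156   1.5686] home frame along/lat/ang -0.3058 -0.002 0.0766 score -16953
```

View pics/p5_side.png

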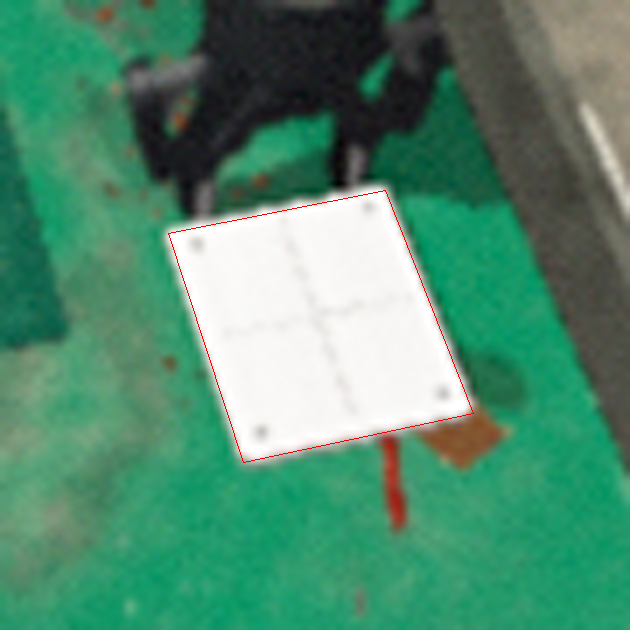

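Emit:
{"method": "step_arm", "body": {"moves": [[0.4,0,-0.002,-0.03,0.0011],[0.4,0,-0.002,-0.03,0.0011],[0.4,0,-0.002,-0.03,0.0011],[0.4,0,-0.002,-0.03,0.0011],[0.4,0,-0.002,-0.03,0.0011],[0.4,0,-0.002,-0.03,0.0011],[0.4,0,-0.002,-0.03,0.0011],[0.4,0,-0.002,-0.03,0.0011],[0.4,0,-0.002,-0.03,0.0011],[0.4,0,0,0,0]]}}

```text
clock: 13.15
tool_pos: [0.476, -0.1713, -0.0041]
eef_rot: [-0.515, -0.48, 0.516, -0.488]
contact_force: [0.4, 0.3, 0.1]
width: 0.0601
```

```bash
python3 look.py p6 .479 -.10 1.51 side
```

```text
t 13.15 tcp [ 0.476  -0.1713 -0.0041] toolx [ 0.007 -0.009 -1.   ] yaw z -1.6333 F [0.4 0.3 0.1] w 0.0601 q6 -0.51
tcp in home along/lat -0.3213 -0.0005
side plate [ 0.4813 -0.0972  1.5119] home frame along/lat/ang -0.247 0.0 0.0199 score -18733
```

View pics/p6_side.png

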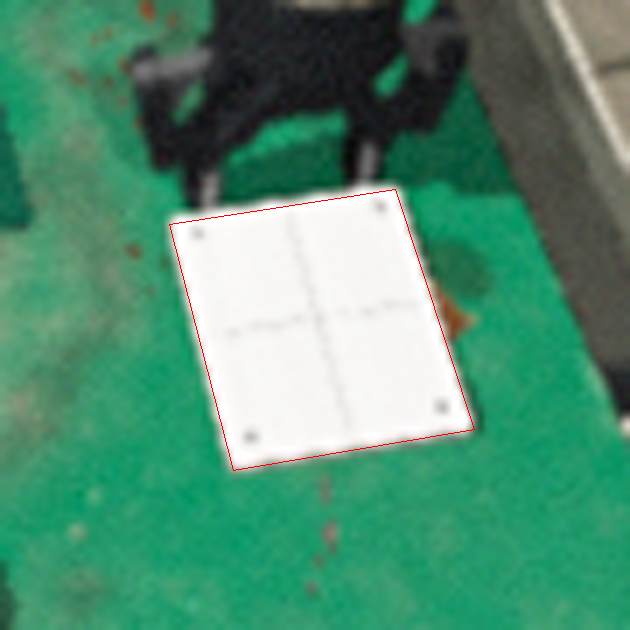

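Emit:
{"method": "step_arm", "body": {"moves": [[0.4,0,-0.0015,-0.03,0.0007],[0.4,0,-0.0015,-0.03,0.0007],[0.4,0,-0.0015,-0.03,0.0007],[0.4,0,-0.0015,-0.03,0.0007],[0.4,0,0,-0.03,0],[0.4,0,0,-0.03,0],[0.4,0,0,-0.03,0],[0.4,0,0,-0.03,0],[0.4,0,0,-0.03,0],[0.4,0,0,0,0]]}}

```text
clock: 14.2
tool_pos: [0.4791, -0.1131, -0.0046]
eef_rot: [-0.52, -0.475, 0.52, -0.483]
contact_force: [-0.3, 0.3, -0.3]
width: 0.06
```

```bash
python3 look.py p7 .486 -.04 1.493 side,top
```

```text
t 14.2 tcp [ 0.4791 -0.1131 -0.0046] toolx [ 0.007 -0.009 -1.   ] yaw z -1.6524 F [-0.3  0.3 -0.3] w 0.06 q6 -0.38
tcp in home along/lat -0.2631 0.0009
side plate [ 0.4862 -0.0399  1.4918] home frame along/lat/ang -0.1895 -0.0003 -0.0002 score -20727
top plate [ 0.5246 -0.0479  1.3891] home frame along/lat/ang -0.1945 -0.0393 -0.1029 score -6760
```

View pics/p7_side.png

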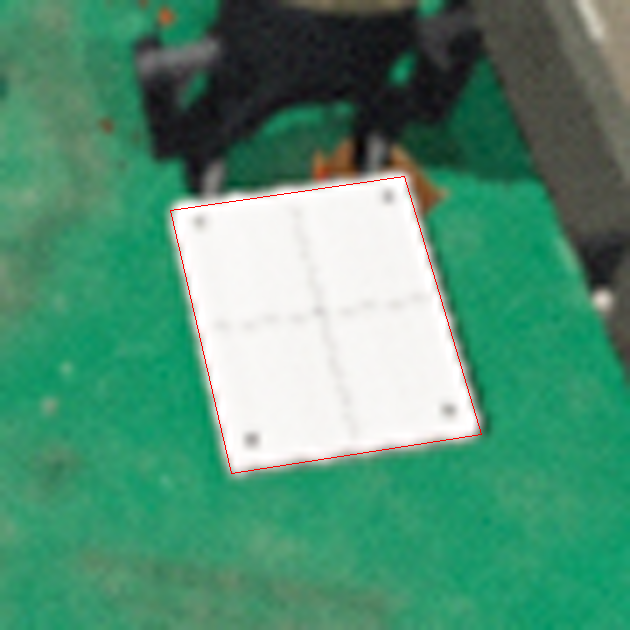

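View pics/p7_top.png

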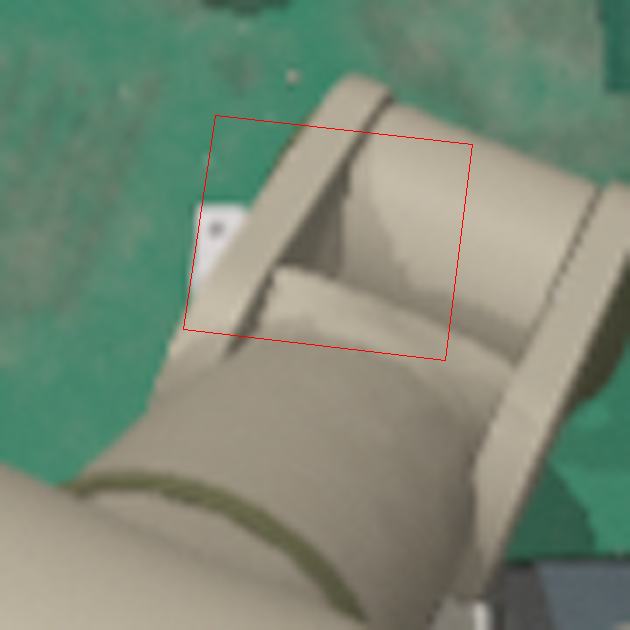

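Emit:
{"method": "step_arm", "body": {"moves": [[0.4,0,0,-0.03,0],[0.4,0,0,-0.035,0],[0.4,0,0,-0.035,0],[0.4,0,0,-0.035,0],[0.4,0,0,-0.035,0],[0.4,0,0,-0.035,0],[0.4,0,0,-0.035,0],[0.4,0,0,-0.035,0],[0.4,0,0,-0.03,0],[0.4,0,0,0,0]]}}

```text
clock: 15.3
tool_pos: [0.4849, -0.0483, -0.0047]
eef_rot: [-0.519, -0.475, 0.52, -0.484]
contact_force: [0.8, -0.3, 2.3]
width: 0.06
```

```bash
python3 look.py p8 .491 .027 1.492 side
```

```text
t 15.3 tcp [ 0.4849 -0.0483 -0.0047] toolx [ 0.008 -0.011 -1.   ] yaw z -1.6523 F [ 0.8 -0.3  2.3] w 0.06 q6 -0.25
tcp in home along/lat -0.198 0.0002
side plate [0.4918 0.0244 1.4884] home frame along/lat/ang -0.125 -0.0009 -0.0036 score -23245
```

View pics/p8_side.png

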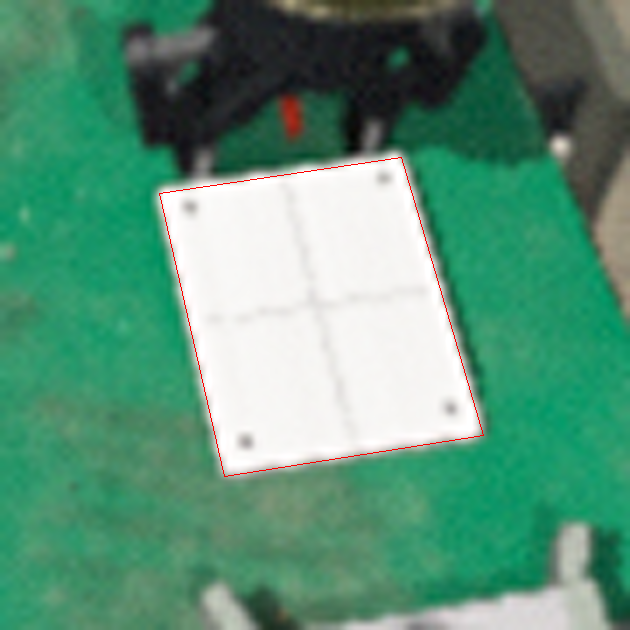

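Emit:
{"method": "step_arm", "body": {"moves": [[0.4,-0.008,0,0,0],[0.4,0,0,-0.02,-0.0008],[0.4,0,0,-0.025,-0.0008],[0.4,0,0,-0.025,0],[0.4,0,0,-0.025,0],[0.4,0,0,-0.025,0],[0.4,0,0,-0.025,0],[0.4,0,0,-0.025,0.0005],[0.4,0,0,-0.025,0.0005],[0.4,0,0,0,0]]}}

```text
clock: 16.35
tool_pos: [0.4875, -0.0061, -0.0038]
eef_rot: [-0.519, -0.476, 0.52, -0.484]
contact_force: [0.4, -0.1, -0.4]
width: 0.0598
```

```bash
python3 look.py p9 .494 .066 1.49 side
```

```text
t 16.35 tcp [ 0.4875 -0.0061 -0.0038] toolx [ 0.007 -0.01  -1.   ] yaw z -1.6494 F [ 0.4 -0.1 -0.4] w 0.0598 q6 -0.17
tcp in home along/lat -0.1558 0.0009
side plate [0.4947 0.0668 1.4938] home frame along/lat/ang -0.0825 -0.0004 0.0018 score -25089
```

View pics/p9_side.png

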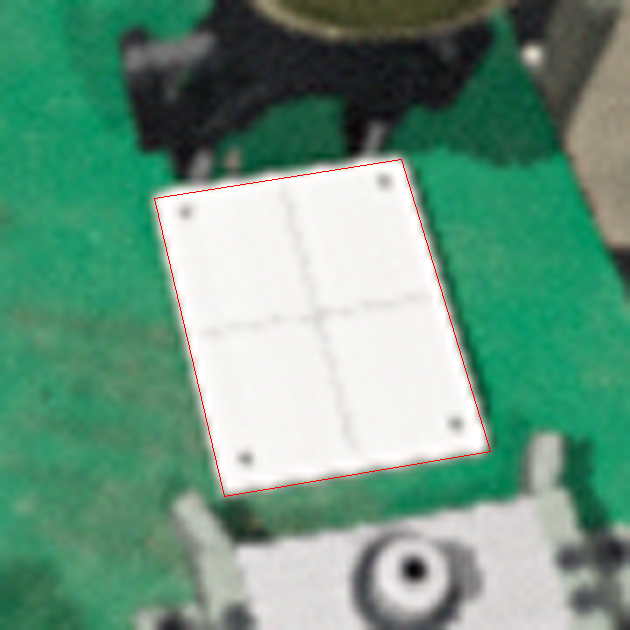

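Emit:
{"method": "step_arm", "body": {"moves": [[0.4,0,0,-0.02,0],[0.4,0,0,-0.02,0],[0.4,0,0,-0.02,0],[0.4,0,0,-0.02,0],[0.4,0,0,-0.02,0],[0.4,0,0,-0.02,0],[0.4,0,0,-0.02,0],[0.4,0,0,-0.02,0],[0.4,0,0,-0.02,0],[0.4,0,0,0,0]]}}

```text
clock: 17.4
tool_pos: [0.4905, 0.0324, -0.0042]
eef_rot: [-0.519, -0.476, 0.52, -0.484]
contact_force: [0.3, 0.3, -0.0]
width: 0.0597
```

```bash
python3 look.py p10 .497 .105 1.49 side
```

```text
t 17.4 tcp [ 0.4905  0.0324 -0.0042] toolx [ 0.006 -0.01  -1.   ] yaw z -1.6497 F [ 0.3  0.3 -0. ] w 0.0597 q6 -0.08
tcp in home along/lat -0.1171 0.001
side plate [0.4974 0.1028 1.5085] home frame along/lat/ang -0.0464 -0.0003 0.0165 score -24264
```

View pics/p10_side.png

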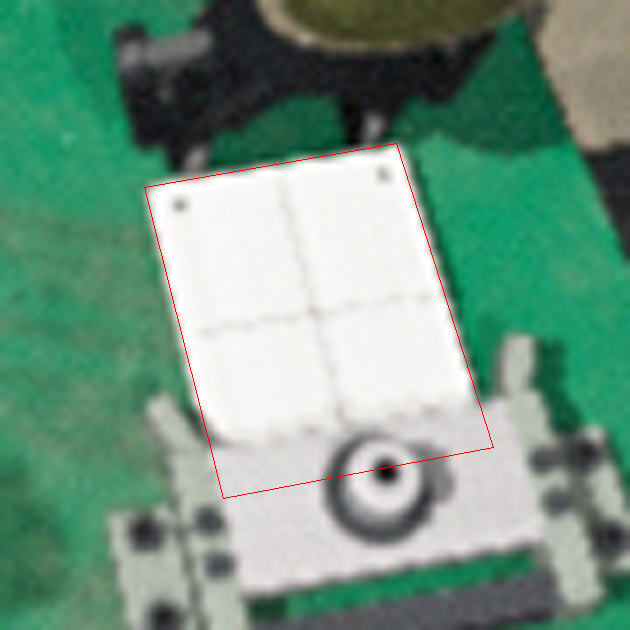

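Emit:
{"method": "step_arm", "body": {"moves": [[0.4,0,0,-0.02,0],[0.4,0,0,-0.02,0],[0.4,0,0,-0.02,0],[0.4,0,0,-0.02,0],[0.4,0,0,-0.02,0],[0.4,0,0,-0.02,0],[0.4,0,0,-0.02,0],[0.4,0,0,-0.02,0],[0.4,0,0,0,0],[0.4,0,0,0,0]]}}

```text
clock: 18.45
tool_pos: [0.4932, 0.067, -0.0046]
eef_rot: [-0.518, -0.476, 0.52, -0.484]
contact_force: [-0.1, -1.9, 2.3]
width: 0.0594
```

```bash
cat > v.py <<'E'
from nav import *
import sys
rep(); p=read_camera("side"); x0,y0=265,235
im=cv2.cvtColor(p["image"],cv2.COLOR_RGB2BGR)[y0:y0+95,x0:x0+100]
cv2.imwrite(f"pics/{sys.argv[1]}.png",cv2.resize(im,None,fx=6,fy=6,interpolation=cv2.INTER_CUBIC))
E
python3 v.py p11
```

```text
t 18.45 tcp [ 0.4932  0.067  -0.0046] toolx [ 0.006 -0.01  -1.   ] yaw z -1.6497 F [-0.1 -1.9  2.3] w 0.0594 q6 -0.01
tcp in home along/lat -0.0824 0.0011
```

View pics/p11.png

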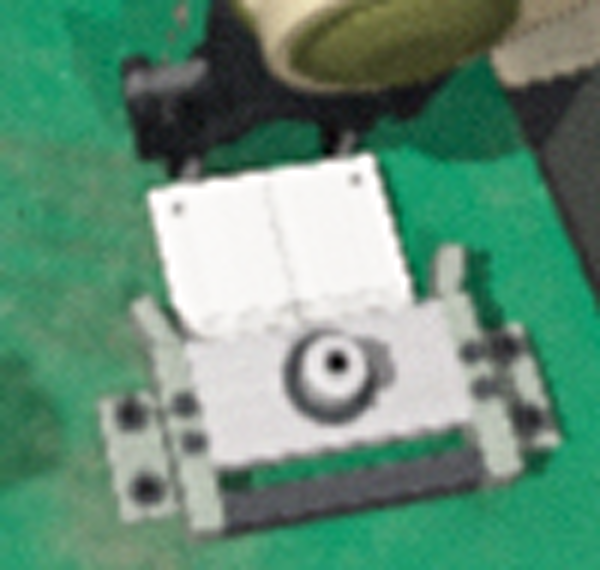

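Emit:
{"method": "step_arm", "body": {"moves": [[0.4,-0.006,0,0,0],[0.4,0,0,-0.01,0],[0.4,0,0,-0.01,0],[0.4,0,0,-0.01,0],[0.4,0,0,0,0],[0.4,0,0,0,0],[0.4,0,0,0,0],[0.4,0,0,0,0],[0.4,0,0,0,0],[0.4,0,0,0,0]]}}

```text
clock: 19.5
tool_pos: [0.4933, 0.0732, -0.0035]
eef_rot: [-0.518, -0.476, 0.521, -0.483]
contact_force: [-0.1, -1.7, 0.7]
width: 0.0597
```

```bash
python3 v.py p12
```

```text
t 19.5 tcp [ 0.4933  0.0732 -0.0035] toolx [ 0.005 -0.01  -1.   ] yaw z -1.6505 F [-0.1 -1.7  0.7] w 0.0597 q6 0.0
tcp in home along/lat -0.0762 0.0014
```

View pics/p12.png

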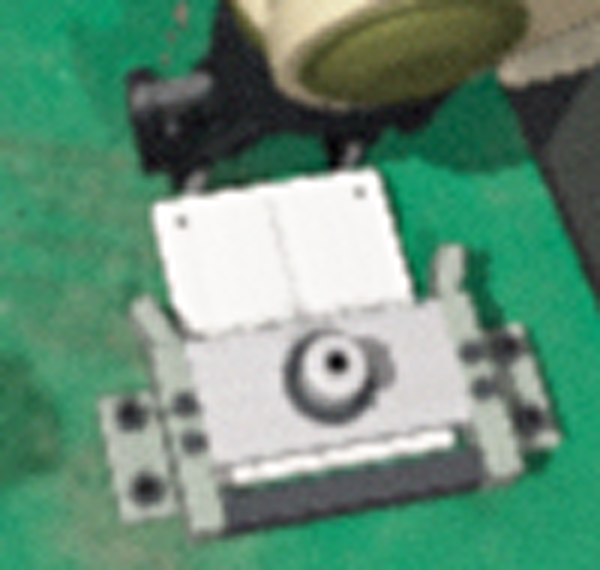

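Emit:
{"method": "step_arm", "body": {"moves": [[0.4,0,0,-0.008,0],[0.4,0,0,-0.008,0],[0.4,0,0,-0.005,0],[0.4,0,0,-0.005,0],[0.4,0,0,-0.005,0],[0.4,0,0,-0.005,0],[0.4,0,0,-0.005,0],[0.4,0,0,-0.005,0],[0.4,0,0,-0.005,0],[0.4,0,0,-0.005,0]]}}

```text
clock: 20.55
tool_pos: [0.4947, 0.0791, -0.0034]
eef_rot: [-0.514, -0.475, 0.522, -0.488]
contact_force: [-2.1, -10.5, 1.6]
width: 0.0596
```

```bash
python3 v.py p13
```

```text
t 20.55 tcp [ 0.4947  0.0791 -0.0034] toolx [ 0.004 -0.021 -1.   ] yaw z -1.6447 F [ -2.1 -10.5   1.6] w 0.0596 q6 0.03
tcp in home along/lat -0.0702 0.0005
```

View pics/p13.png

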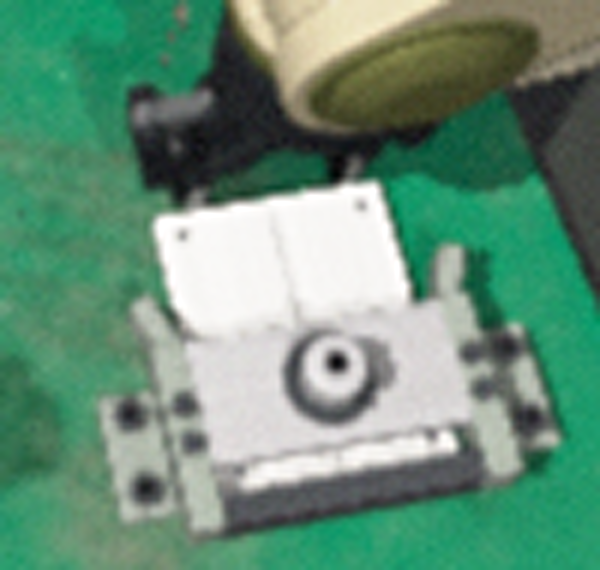

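Emit:
{"method": "step_arm", "body": {"moves": [[0.4,0,0,-0.006,0],[0.4,0,0,-0.006,0],[0.4,0,0,-0.006,0],[0.4,0,0,0.01,0],[0.4,0,0,0.02,0],[0.4,0,0,0.04,0],[0.4,0,0,0.06,0],[0.4,0,0,0.08,0],[0.4,0,0,0.1,0],[0.4,0,0,0,0]]}}

```text
clock: 21.6
tool_pos: [0.4895, 0.0136, -0.0019]
eef_rot: [-0.512, -0.474, 0.523, -0.489]
contact_force: [0.6, -0.0, 0.8]
width: 0.0601
```

Emit:
{"method": "step_arm", "body": {"moves": [[0.4,-0.1,0,0.05,0],[0.4,-0.2,0,0.05,0],[0.4,-0.2,0,0.1,0],[0.4,-0.2,0,0.2,0],[0.4,-0.2,0,0.2,0],[0.4,-0.1,0,0.2,0],[0.4,0,0,0.2,0],[0.4,0,0,0.2,0],[0.4,0,0,0.2,0],[0.4,0,0,0,0]]}}

```text
clock: 22.6
tool_pos: [0.4674, -0.2602, 0.2029]
eef_rot: [-0.511, -0.475, 0.524, -0.489]
contact_force: [0.6, 0.1, 0.0]
width: 0.0599
```

```bash
python3 v.py p14
python3 - <<'E'
from nav import *
p=read_camera("top"); save(p,"top14")
x0,y0=135,195
im=cv2.cvtColor(p["image"],cv2.COLOR_RGB2BGR)[y0:y0+70,x0:x0+80]
cv2.imwrite("pics/top14c.png",cv2.resize(im,None,fx=8,fy=8,interpolation=cv2.INTER_CUBIC))
E
```

```text
t 22.6 tcp [ 0.4674 -0.2602  0.2029] toolx [ 0.001 -0.027 -1.   ] yaw z -1.6416 F [0.6 0.1 0. ] w 0.0599 q6 -0.64
tcp in home along/lat -0.4106 0.001
```

View pics/p14.png

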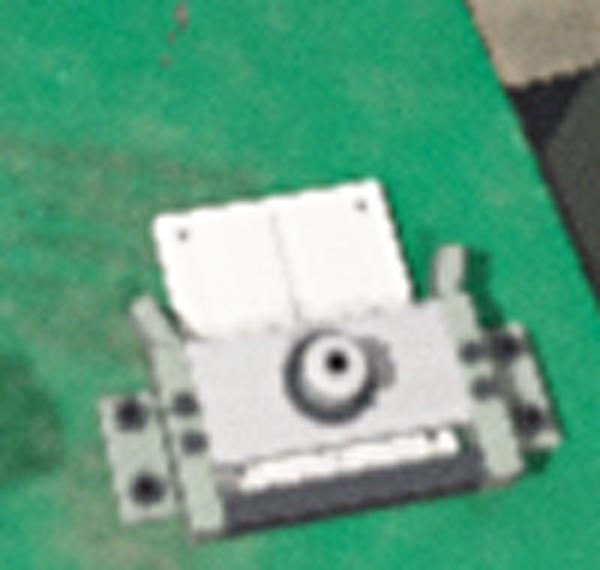

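View pics/top14c.png

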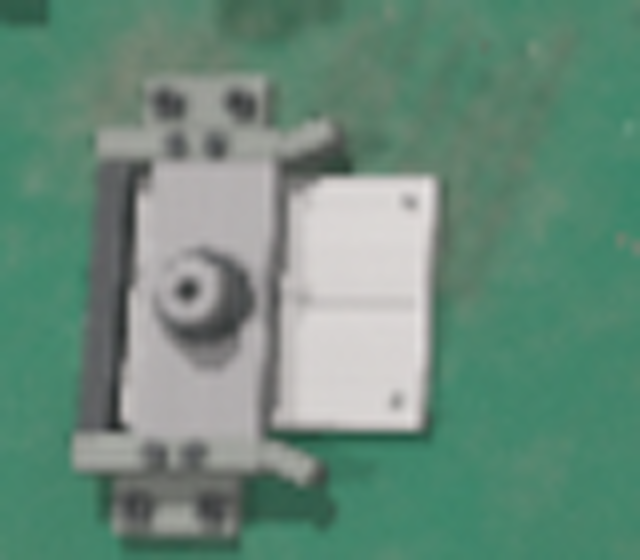

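View pics/top14.png

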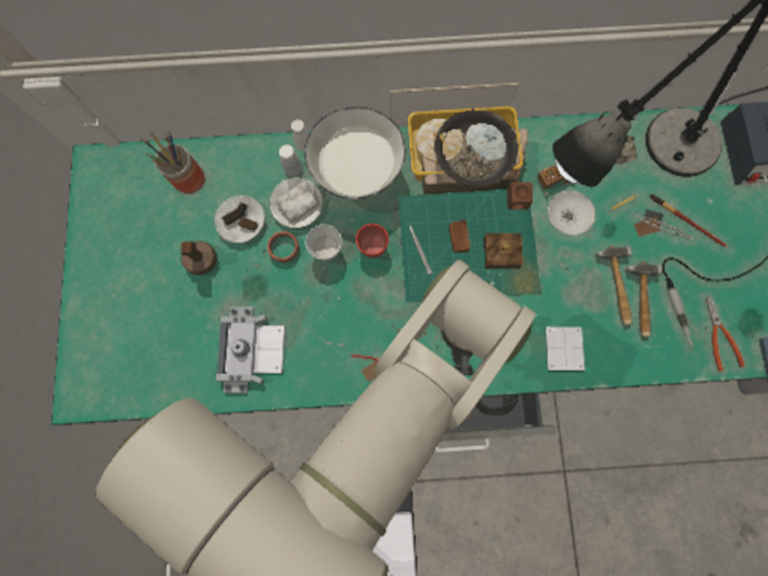

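Run:
```python
from nav import *
def ck(n,c,x0,y0,s,B,th):
    p=read_camera(n); U=np.array([np.cos(th),np.sin(th)]);V=np.array([-U[1],U[0]]);H=np.array(B)-.025*U
    P=[ray(p,(x0+a/s-.5,y0+b/s-.5),.01)[:2]-H for a,b in c]
    print(n,[(round(q@U*1e3,1),round(q@V*1e3,1)) for q in P], "ang",np.arctan2((P[1]-P[0])@U,-(P[1]-P[0])@V*-1).round(4))
ck("top",[(439,177),(427,428)],135,195,8,(.5036,.1733),1.498)
ck("side",[(153,213),(380,180)],265,235,6,(.5018,.175),1.4856)
```

```text
top [(np.float64(-61.2), np.float64(-50.8)), (np.float64(-61.8), np.float64(49.4))] ang -0.0063
side [(np.float64(-61.5), np.float64(-52.3)), (np.float64(-60.4), np.float64(49.2))] ang 0.0114
```

```bash
python3 -c "
from cell import *
print(job_done())"
```

```text
the job is handed in; nothing more can be done
None
```

I pushed the larger plate across the bench with two half-open fingertips on its trailing short edge. It went beside the cutting mat and through the mouth, and I kept pushing until it met the stop bar. The wrist force there rose to about 10 N. I then backed off, lifted the arm clear and handed the job in at about 23 s.

**Final position:** I measured the trailing edge in both cameras.

| Measure | Top camera | Side camera | Allowed |
|---|---|---|---|
| Short of home along the passage | about 1.5 mm | about 1 mm | 3 mm |
| Offset from the middle line | about 0.7 mm | about 1.5 mm | 7 mm |
| Angle to the bridge | -0.006 rad | +0.011 rad | 0.035 rad |

- **Plate:** It looked flat in every picture on the way in.
- **Bystanders:** They look unmoved in the last top picture. I judged that by eye and did not measure it.
- **Robot:** It stands about 0.2 m above the bench, and the force on the tool reads near zero.

**Disagreements:** The cameras differ by about 1 mm and 0.017 rad, which fits the calibration. The top camera could not measure the plate while the arm was over it, so I steered by the side camera. During two of the pushes the vertical force on the tool reached about 2.3 N. I took that as a fingertip brushing the bench and raised the tool about 1 mm each time.

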